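# Gauge a gear-case cover at its ringed spot

## Robot

A 7-joint arm with a two-finger parallel gripper is mounted at the origin on the work surface. World frame = base frame: x ahead of the robot, y to its left, z up, the work surface at z = 0. Lengths are in mm, angles in rad, forces in N, time in s.
With the tool pointing down it reaches from about 425 to 875 mm from the base axis. Payload 8.4 kg.
Tool frame: the origin (TCP) lies on the centre line of the jaws, within the pads' length; the fingertips stand 11 mm ahead of it and the grasp point (between the pads) lies 8 mm behind it; z points along the fingers, y is the line along which they close (so a half turn about z gives the same grasp; the last joint's range is limited). The gripper opens to 85 mm and grips with 20 to 120 N. Pads are 22 mm wide; open, the fingers measure 114 mm over their backs; the gripper's body (76 mm by 85 mm) begins 54 mm behind the grasp point. The pads swing forward as they close: fully open they stand 13 mm farther back than shut.
Start: joints at [-1.335, 0.333, 0.04, 1.465, -0.013, 1.343, -0.059], TCP at [213.578, 613.88, 242.308] pointing down, gripper open.
Joint ranges: [-2.58, 2.58], [-0.38, 2.09], [-1.3, 1.39], [0.25, 2.4], [-1.5, 4.64], [0.08, 2.09], [-2.65, 2.65]. Speed limits (rad/s): [2.22, 2.22, 2.79, 2.79, 3.14, 3.14, 3.14].

## Interface

Orientations are given as a unit quaternion [w, x, y, z].
In Python, from rig import r, viewer gives the robot as it stands.
- The arm moves only by the tool send_rows, never from a script. Its argument "moves" is text: rows parted by semicolons, each of 5 numbers parted by spaces: the closure in counts, from 0 (fully open) to 255 (shut), then the shift along the tool's x, y, z in m, then the turn about the tool's z in rad. A call has 1 to 12 rows; each row is the pose to reach, as a shift and turn from the pose commanded when the call began, along the tool's axes at that moment; what a row does not reach only later rows make up. A row lasts 1/10 s, in which the tool goes at most 50 mm and 8.59 degrees, less where a joint would pass 70% of its speed; a pose out of reach is approached as far as the arm can. A call with a gripper value outside its range is refused whole. The fingers move at their own pace and stop on an object; "newtons" is the grip in N (left out, the last holds). Time passes only in rows, so rows that repeat a pose let the fingers close. It gives the time, the measured TCP pose, the force, the opening and the grip force at its end, in the units of the state.
- r.sense(): the state, without advancing time (a new reading comes with each control period).
- viewer.camera(name): name is "side" or "top" or "wrist"; returns a dict with "color" (420x560x3 uint8, red, green, blue), "fx", "fy", "cx", "cy" (pixels), "rvec" (rotation vector, rad) and "tvec" (3), from world to camera coordinates, as OpenCV has them. Camera axes: x right, y down, z forward; pixel columns grow to the right and rows downward; lengths in mm; the calibration is good to about 2 mm. A picture is of the moment at which its call begins. There is no depth.
- r.job_done(): hands the job in; it is judged then, once.
The state is a dict: "time": time; "joint_pos": joint angles; "qd": joint speeds; "joint_torque": joint torques, N m; "tool_pos": TCP position; "tool_rot": TCP orientation; "wrist_force": force on the tool from outside, world axes, zero at the start; "torque": the same for the moment, N m; "finger_gap": finger opening in mm; "grasp_force": force on a finger pad.
Only numpy, scipy, OpenCV 4.12 (cv2) and the standard library are available. Lean on these libraries where they do the work, as an engineer would, in place of code of your own. Each camera call takes 0.05 s, during which the arm holds its last target. There are 200 camera calls.

## Task

Check the wall of the cast gear-case cover on the repair bench: first turn the gauge unit's selector knob clockwise until it clicks over into its other position, then draw the pen-shaped probe out of its stand and hold its sprung tip inside the raised ring on the sloping cover. Hold the probe square to the sloping face, pressed gently so that the tip is pushed about half way in, and finish like that: still gripping the probe, steady, with nothing put down or let go. Leave the other things on the bench alone.

Things in the scene. Friction and masses are not known exactly. Their poses are not given: they have to be found in the camera images.
- unit: Gauge unit, grey plastic box 100 mm (x) by 140 mm (y) by 50 mm high, fixed to the bench. Origin: centre of its underside, z up. A dark screen lies on the +y part of its top; the selector knob stands on its top at x = 0, y = -33 mm. The unit and the probe stand may stand on either side of the bench.
- selector (a joint): Selector knob on the unit, rad: 0 = standby (as found), 1.2 = measuring (its end stop). It turns clockwise seen from above as the value grows. An over-centre spring holds it at each end: it resists with 0.11 N m at 0, less and less to nought at 0.6 rad, and from there drives the knob on to 1.2 rad by itself; friction 0.02 N m.
- selector_grip (a point): Point on the knob's upright axis, 87 mm above the bench, at the height to grip. Its x axis lies along the knob's black bar grip and turns with it; the bar is 40 mm long, 14 mm thick and 32 mm high, its top is 7 mm above this point; a disc of 21 mm radius under the bar has its top 23 mm below this point. At 0 the bar lies along the unit's x axis. Axis z up.
- stand: Probe stand fixed to the bench: black upright tube, outer diameter 40 mm, bore 26 mm, on a steel disc of 84 mm diameter and 8 mm height; the tube's rim is 70 mm above the bench. Origin: centre of the underside.
- probe: Loose pen-shaped probe, 0.1 to 0.16 kg, round (any yaw alike), upright in the stand at the start; z runs from tip to top. Origin: on the axis, underside of its steel collar (32 mm wide, 8 mm high) that rests on the stand's rim. Black round grip, 22 mm wide, 8 to 72 mm above the origin (steel button to 75). Steel nose 20 mm wide below, tapering, then the sprung tip, ending 54 mm below the origin.
- probe_grip (a point): Point on the probe's axis, 45 mm above its origin, in the middle of the free part of the grip, 99 mm from the end of the tip when out. Raise the probe 60 mm to clear the stand.
- probe_tip (a point): The very end of the probe's sprung steel tip (ball end, 6 mm diameter); moves with the tip. Axis z along the probe towards its top.
- plunger (a joint): How far the sprung tip is pushed into the probe, m: 0 = out, 0.010 = fully in (hard stop). It takes 1 N to begin to move and 0.5 N more per mm: 3.5 N half way in, 6 N fully in.
- fixture: Fixture fixed to the bench, dark steel base 150 (x) by 120 mm (y); origin: centre of the underside, z up. On it a grey cast cover, a 120 by 100 mm slab whose upper face slopes 0.30 rad down to the fixture's -x side (roughly to the robot), its middle 70 mm above the bench. It bears one raised ring (the spot), a plain round boss and a square pad (4 mm high, not to be gauged), all bare metal.
- spot (a point): The spot to gauge: centre of the floor inside the raised ring, on the low half of the cover's sloping face, towards +y, about 66 mm above the bench. Ring 28 mm wide over all, 20 mm inside, 2.5 mm high; its floor is level with the face. z stands square to the face, outward (leaning 0.30 rad to the fixture's -x); y is level.
- screwdriver: Bystander: blue-handled screwdriver, 150 mm long, lying across the near side. Origin: its middle, on the bench.
- cleaner: Bystander: white bottle with red cap, 52 mm diameter, 130 mm high, standing at the back. Origin: centre of its underside.
- screw_jar: Bystander: pale screw jar with green lid, 72 mm diameter, 60 mm high, standing at the back. Origin: centre of its underside.
- spanner: Bystander: steel spanner, 160 mm long, lying at the right. Origin: its middle, on the bench.

How it is judged:
By the outcome, as a careful person would: the job done as asked, in the order asked, and still so for the second after the job is handed in, while the arm keeps its last pose, push and grip.
It also fails if it takes over 48 s, if anything falls off the work surface, if the arm or the gripper's body presses on something with over 40 N, if the wrist force passes 120 N, or if a joint passes its speed limit or range.

## Working session

There is one attempt and no reset: what is moved stays moved. The work goes in short steps, Python scripts to look and compute and a tool call to move; the robot and the scene stay as the last step left them, time stands still between calls to the robot, and variables do not carry over. Pictures are saved under pics/ and viewed, at most 10 in all, crops included, and the job is handed in when it is done.

Besides the shell and the picture viewer there is one more tool, called after ">>>" as name(argument=value, ...), one argument or row to a line, values as JSON. send_rows: Moves the arm, as the interface text tells. Its arguments: {"type":"object","properties":{"moves":{"type":"string"},"newtons":{"type":"number"}},"required":["moves"]}

```bash
ls; mkdir -p pics; cat > h.py <<'E'
import numpy as np, cv2
from scipy.spatial.transform import Rotation as R
from rig import r, viewer
def snap(n,f):
    c=viewer.camera(n); cv2.imwrite('pics/'+f,c['color'][:,:,::-1])
    np.savez('pics/'+f[:-4]+'.npz',**c); return c
def load(f): return dict(np.load('pics/'+f+'.npz'))
def pix(c,p):
    K=np.array([[c['fx'],0,c['cx']],[0,c['fy'],c['cy']],[0,0,1.]])
    return cv2.projectPoints(np.atleast_2d(np.array(p,float)),c['rvec'],c['tvec'],K,None)[0].reshape(-1,2)
def ray(c,u,v,z):
    M=cv2.Rodrigues(np.array(c['rvec'],float))[0]; o=-M.T@np.array(c['tvec'],float).ravel()
    d=M.T@np.array([(u-c['cx'])/c['fx'],(v-c['cy'])/c['fy'],1]); return o+d*(z-o[2])/d[2]
def q2R(q): return R.from_quat([q[1],q[2],q[3],q[0]]).as_matrix()
E
python3 - <<'E'
from h import *
for n in ('top','side','wrist'):
    c=snap(n,n+'0.png'); M=cv2.Rodrigues(c['rvec'])[0]; print(n,c['fx'],(-M.T@c['tvec'].ravel()).round(),M.round(2).tolist())
s=r.sense();print(s); print(q2R(s['tool_rot']).round(3))
a=cv2.imread('pics/top0.png');b=cv2.imread('pics/side0.png')
E
```

```text
pics
top 424.27148072977485 [ 399.  -72. 1111.] [[0.03, -1.0, -0.02], [-0.98, -0.02, -0.18], [0.18, 0.02, -0.98]]
side 481.4654330523658 [431. 726. 702.] [[-0.98, -0.21, -0.0], [-0.12, 0.57, -0.81], [0.17, -0.79, -0.59]]
wrist 360.8213919345338 [142. 638. 373.] [[0.33, 0.94, -0.0], [0.9, -0.31, 0.3], [0.28, -0.1, -0.95]]
{'time': 0.15, 'joint_pos': array([-1.33520284,  0.3337301 ,  0.03988333,  1.46604793, -0.01341179,
        1.34331162, -0.05855518]), 'qd': array([-6.39267702e-05, -5.03043695e-04, -1.65626367e-03, -3.28444554e-03,
       -2.80784251e-04,  3.43816720e-04,  4.01334182e-04]), 'joint_torque': array([ 2.68941636e-03, -6.59033489e+01,  1.36746559e+00, -4.05878627e+01,
        1.69633341e-02,  9.53312963e-03, -2.35603302e-06]), 'tool_pos': array([213.48276005, 613.58511073, 241.64756026]), 'tool_rot': array([-6.73974215e-05,  1.66656027e-01,  9.86014903e-01, -6.11793074e-04]), 'wrist_force': array([-0.32595621, -0.0571536 ,  0.10368439]), 'torque': array([0.01158311, 0.03978229, 0.03575527]), 'grasp_force': 0.0, 'finger_gap': 85.38260252497474}
[[-0.944  0.329 -0.   ]
 [ 0.329  0.944 -0.001]
 [-0.    -0.001 -1.   ]]
```

View pics/top0.png

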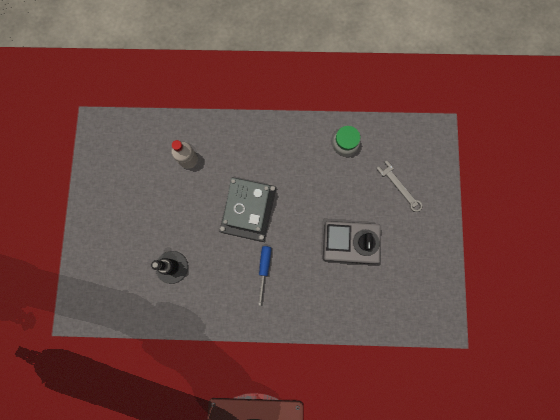

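View pics/side0.png

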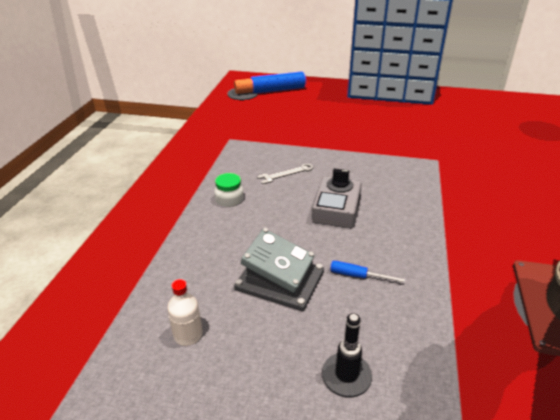

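The top view shows the unit at about (352,242) with its knob at (366,242), the stand at (171,266) with the probe top at (155,265), and the fixture at (247,209) with the ring at (239,209). The side view agrees: knob (341,178), ring (282,263), probe top (353,319).

```bash
python3 - <<'E'
from h import *
t=cv2.imread('pics/top0.png');s=cv2.imread('pics/side0.png')
def crop(i,u,v,w,h,k): return cv2.resize(i[v:v+h,u:u+w],None,fx=k,fy=k,interpolation=cv2.INTER_CUBIC)
k=4
A=[crop(t,318,212,66,70,k),crop(t,214,172,66,70,k),crop(t,146,240,66,70,k)]
B=[crop(s,305,160,66,70,k),crop(s,245,230,80,70,k)[:, :264],crop(s,320,308,66,84,k)[:280]]
cv2.imwrite('pics/c1.png',np.vstack([np.hstack(A),np.hstack(B)]))
E
```

```text
(no output)
```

View pics/c1.png

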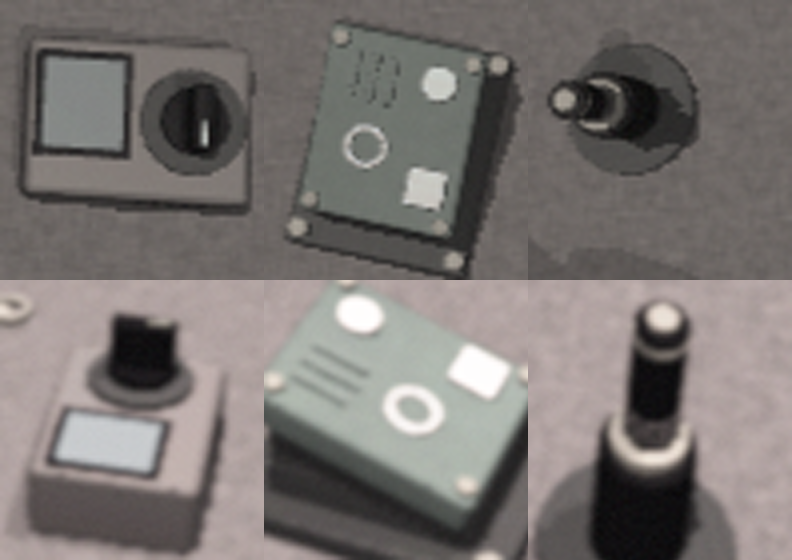

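The crops show the unit's knob disc at top (366.2,242.2) with the bar pointing up in the image. The ring is at top (239.2,208.5) and side (282.5,262.2). The probe button is at top (155.2,265) and side (353.2,317.5).

```bash
cat >> h.py <<'E'
def tri(cs,ps):
    from scipy.optimize import least_squares
    f=lambda X:np.concatenate([(pix(c,X)[0]-p) for c,p in zip(cs,ps)])
    s=least_squares(f,[500,0,60.]); return s.x, s.fun
E
python3 - <<'E'
from h import *
t=load('top0');s=load('side0')
for n,a,b in (('ring',(239.25,208.5),(282.5,262.25)),('knobdisc',(366.25,242.25),(340,183.75)),('button',(155.25,265),(353.25,317.5))):
    x,e=tri([t,s],[a,b]);print(n,x.round(1),e.round(2))
print('ring',ray(t,239.25,208.5,68),ray(s,282.5,262.25,68))
print('disc',ray(t,366.25,242.25,64),ray(s,340,183.75,64))
print('button',ray(t,155.25,265,145),ray(s,353.25,317.5,145)); print('standdisc',ray(t,172.2,267.1,8))
T=lambda u,v,du,dv,z:ray(t,du+u/4,dv+v/4,z)
U=[T(28,40,318,212,50),T(250,42,318,212,50),T(248,205,318,212,50),T(25,195,318,212,50)];print('unit',np.round(U,1))
d=U[0]-U[1];print('unit yaw', np.arctan2(-d[0],d[1]))
F=[T(234,65,214,172,14),T(33,227,214,172,14),T(191,261,214,172,14)]
print('bolts',np.round(F,1)); d=F[1]-F[2];print('yaw',np.arctan2(-d[0],d[1]));d=F[0]-F[2];print(np.arctan2(d[1],d[0]))
print('centre',(F[0]+F[1])/2)
# ,screen
S=[T(40,52,318,212,50),T(130,55,318,212,50),T(128,155,318,212,50),T(36,152,318,212,50)]
print(np.round(S,1));
E
```

```text
ring [576.6  52.   65.3] [-0.01 -0.24  0.18  0.04]
knobdisc [ 500.9 -267.    51.5] [ 0.   -0.15  0.15  0.03]
button [429.6 228.8 141.1] [ 0.04 -0.66  0.43  0.07]
ring [575.48861765  51.61148467  68.        ] [576.32313577  54.77233632  68.        ]
disc [ 499.35395751 -264.65887115   64.        ] [ 499.94095583 -247.97150708   64.        ]
button [427.99443148 227.56392269 145.        ] [430.23019531 232.23307804 145.        ]
standdisc [427.923395  225.6374399   8.       ]
unit [[ 549.2 -164.1   50. ]
 [ 551.3 -303.4   50. ]
 [ 449.6 -300.6   50. ]
 [ 452.2 -163.    50. ]]
unit yaw 0.015129927887595197
bolts [[641.1 -27.8  14. ]
 [530.  100.1  14. ]
 [510.4  -3.7  14. ]]
yaw -0.18706997944827347
-0.18183408146123625
centre [585.57272688  36.157369    14.        ]
[[ 541.7 -171.7   50. ]
 [ 541.2 -228.2   50. ]
 [ 478.5 -226.8   50. ]
 [ 478.9 -169.6   50. ]]
```

```bash
cat >> h.py <<'E'
def go(p,yaw=None):
    """print tool-axes shift (m) and turn to reach TCP world p, tool y-axis heading yaw"""
    s=r.sense(); M=q2R(s['tool_rot']); d=M.T@(np.array(p)-s['tool_pos'])/1000
    h=np.arctan2(M[1,1],M[0,1]); tu=0 if yaw is None else -(yaw-h)
    print('pos',s['tool_pos'].round(1),'hd',round(h,4),'tz',M[:,2].round(4),'shift',d.round(4),'turn',round(tu,4),'t',round(s['time'],2),'q',s['joint_pos'].round(2))
E
python3 - <<'E'
from h import *
go((500,130,240),1.5708)
E
```

```text
pos [213.5 613.6 241.6] hd 1.2359 tz [-3.0e-04 -1.2e-03 -1.0e+00] shift [-0.4295 -0.3626  0.0021] turn -0.3349 t 0.15 q [-1.34  0.33  0.04  1.47 -0.01  1.34 -0.06]
```

>>> send_rows(
  moves="0 -0.43 -0.3625 0.002 -0.335;0 -0.43 -0.3625 0.002 -0.335;0 -0.43 -0.3625 0.002 -0.335;0 -0.43 -0.3625 0.002 -0.335;0 -0.43 -0.3625 0.002 -0.335;0 -0.43 -0.3625 0.002 -0.335;0 -0.43 -0.3625 0.002 -0.335;0 -0.43 -0.3625 0.002 -0.335;0 -0.43 -0.3625 0.002 -0.335;0 -0.43 -0.3625 0.002 -0.335;0 -0.43 -0.3625 0.002 -0.335;0 -0.43 -0.3625 0.002 -0.335",
)

```text
time: 1.35
tool_pos: [502.7, 124.2, 240.5]
tool_rot: [0.001, 0.004, 1.0, -0.001]
wrist_force: [-0.6, 0.9, 0.9]
finger_gap: 85.4
grasp_force: 0.0
```

```bash
python3 - <<'E'
from h import *
go((500.5,-265.5,180),1.5708+.01)
E
```

```text
pos [502.7 124.2 240.5] hd 1.5635 tz [ 0.001  -0.0015 -1.    ] shift [-0.0006 -0.3896  0.0611] turn -0.0173 t 1.35 q [-0.73  0.06  0.42  1.8  -0.02  1.29  1.26]
```

>>> send_rows(
  moves="0 -0.0005 -0.3895 0.061 -0.01;0 -0.0005 -0.3895 0.061 -0.01;0 -0.0005 -0.3895 0.061 -0.01;0 -0.0005 -0.3895 0.061 -0.01;0 -0.0005 -0.3895 0.061 -0.01;0 -0.0005 -0.3895 0.061 -0.01;0 -0.0005 -0.3895 0.061 -0.01;0 -0.0005 -0.3895 0.061 -0.01;0 -0.0005 -0.3895 0.061 -0.01;0 -0.0005 -0.3895 0.061 -0.01;0 -0.0005 -0.3895 0.061 -0.01",
)

```text
time: 2.45
tool_pos: [501.5, -257.9, 179.1]
tool_rot: [-0.0, -0.006, 1.0, 0.0]
wrist_force: [-0.3, 0.3, 0.7]
finger_gap: 85.6
grasp_force: 0.0
```

```bash
python3 - <<'E'
from h import *
go((500.5,-265.5,82),1.5708+.01)
snap('wrist','w1.png')
E
```

```text
pos [ 501.5 -257.9  179.1] hd 1.5826 tz [-3.e-04  7.e-04 -1.e+00] shift [ 0.0011 -0.0077  0.0971] turn 0.0018 t 2.45 q [-0.25  0.24  0.75  1.79 -0.18  1.18  2.14]
```

View pics/w1.png

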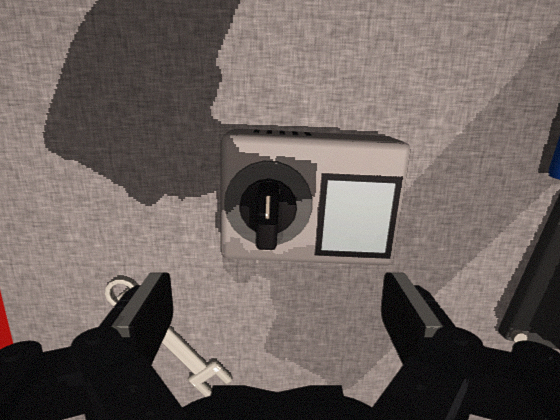

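The wrist view shows the knob disc centred at about (268,203). The bar runs vertically in the image, from (268,180) to (265,248). I'll refine from this view.

```bash
python3 - <<'E'
from h import *
c=load('w1')
print('disc',ray(c,268,203,64),'bartop',ray(c,267.5,195,94), 'tops',ray(c,222,258,50),ray(c,392,261,50),ray(c,409,145,50),ray(c,222,136,50))
print(pix(c,[[500,-265.5,64],[500,-265.5,94]]))
E
```

```text
disc [ 499.55481664 -264.60619642   64.        ] bartop [ 485.38635494 -264.32911094   94.        ] tops [ 549.52630287 -301.02869678   50.        ] [ 550.62198832 -166.3622418    50.        ] [ 459.17227304 -163.97295698   50.        ] [ 454.36692182 -297.84641579   50.        ]
[[266.74287852 203.5847243 ]
 [265.55423024 217.23920172]]
```

>>> send_rows(
  moves="0 0.0015 -0.007 0.04 0.008;0 0.0015 -0.007 0.06 0.008;0 0.0015 -0.007 0.08 0.008;0 0.0015 -0.007 0.097 0.008;0 0.0015 -0.007 0.097 0.008;0 0.0015 -0.007 0.097 0.008;0 0.0015 -0.007 0.097 0.008",
)

```text
time: 3.2
tool_pos: [500.6, -266.0, 83.5]
tool_rot: [0.001, -0.002, 1.0, -0.0]
wrist_force: [-0.0, 0.3, -0.2]
finger_gap: 85.1
grasp_force: 0.0
```

```bash
python3 - <<'E'
from h import *
go((499.8,-265,82),1.5708)
E
```

```text
pos [ 500.6 -266.    83.5] hd 1.5739 tz [ 1.7e-03 -2.0e-04 -1.0e+00] shift [0.0008 0.001  0.0015] turn 0.0031 t 3.2 q [-0.18  0.37  0.71  1.88 -0.28  1.    2.23]
```

>>> send_rows(
  moves="255 0.001 0.001 0.001 0;255 0.001 0.001 0.001 0;255 0.001 0.001 0.001 0;255 0.001 0.001 0.001 0;255 0.001 0.001 0.001 0;255 0.001 0.001 0.001 0;255 0.001 0.001 0.001 0;255 0.001 0.001 0.001 0;255 0.001 0.001 0.001 0",
  newtons=50,
)

```text
time: 4.1
tool_pos: [498.8, -264.3, 81.7]
tool_rot: [-0.0, -0.001, 1.0, 0.001]
wrist_force: [-2.4, 5.9, 7.2]
finger_gap: 13.4
grasp_force: 48.7
```

Gripped; turn clockwise.

>>> send_rows(
  moves="255 0 0 0 0.12;255 0 0 0 0.24;255 0 0 0 0.36;255 0 0 0 0.48;255 0 0 0 0.6;255 0 0 0 0.72;255 0 0 0 0.84;255 0 0 0 0.96;255 0 0 0 1.08;255 0 0 0 1.2;255 0 0 0 1.2;255 0 0 0 1.2",
)

```text
time: 5.3
tool_pos: [501.4, -260.3, 81.6]
tool_rot: [-0.001, 0.562, 0.827, 0.003]
wrist_force: [3.7, 17.1, 9.4]
finger_gap: 13.0
grasp_force: 49.6
```

```bash
python3 - <<'E'
from h import *
go((499.8,-265,190)); print(r.sense()['torque'])
E
```

```text
pos [ 501.4 -260.3   81.6] hd 0.3771 tz [ 0.0018  0.0064 -1.    ] shift [-0.0032 -0.0028 -0.1084] turn 0 t 5.3 q [-0.38  0.45  0.97  1.89 -0.44  1.03  1.16]
[ 3.56949764 -0.8690902  -0.08610142]
```

>>> send_rows(
  moves="0 0 0 0 0;0 0 0 0 0;0 0 0 0 0;0 0 0 0 0;0 0 0 0 0;0 0 0 -0.03 0;0 0 0 -0.06 0;0 0 0 -0.1 0;0 0 0 -0.13 0;0 0 0 -0.16 0;0 0 0 -0.16 0",
)

```text
time: 6.4
tool_pos: [500.0, -266.7, 245.0]
tool_rot: [0.003, 0.564, 0.826, 0.001]
wrist_force: [-0.4, -0.2, 0.1]
finger_gap: 85.0
grasp_force: 0.0
```

```bash
python3 - <<'E'
from h import *
go((500,130,240)); c=snap('side','s1.png'); d=snap('wrist','w2.png')
a=cv2.imread('pics/s1.png')[140:240,280:400]; cv2.imwrite('pics/c2.png',np.hstack([cv2.resize(a,(480,400)),cv2.resize(cv2.imread('pics/w2.png'),(320,400))]))
E
```

```text
pos [ 500.  -266.7  245. ] hd 0.3724 tz [ 0.0053 -0.0014 -1.    ] shift [0.3695 0.1443 0.0044] turn 0 t 6.4 q [-0.52  0.26  1.12  1.71 -0.25  1.31  1.02]
```

View pics/c2.png

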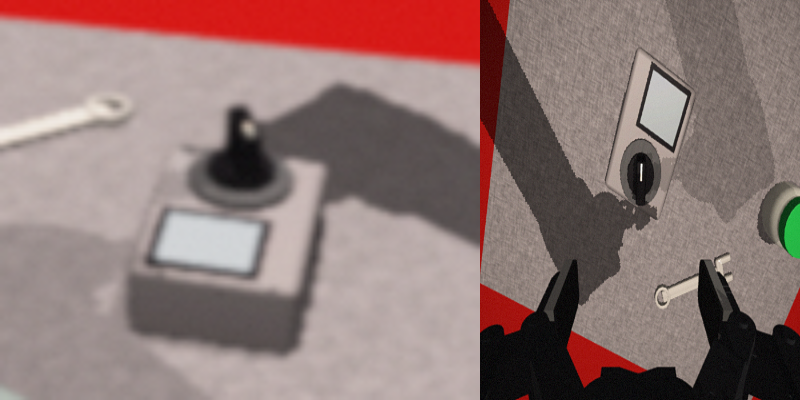

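The crop shows the knob bar turned and in line with the fingers at the far position, so the selector is over. Next, the probe.

```bash
python3 - <<'E'
from h import *
go((429,227.5,235),1.386)
E
```

```text
pos [ 498.9 -265.4  241.6] hd 0.373 tz [ 1.1e-03  1.0e-04 -1.0e+00] shift [0.4845 0.1146 0.0065] turn -1.013 t 6.5 q [-0.52  0.27  1.12  1.72 -0.25  1.31  1.02]
```

>>> send_rows(
  moves="0 0.4845 0.1145 0.0065 -1.013;0 0.4845 0.1145 0.0065 -1.013;0 0.4845 0.1145 0.0065 -1.013;0 0.4845 0.1145 0.0065 -1.013;0 0.4845 0.1145 0.0065 -1.013;0 0.4845 0.1145 0.0065 -1.013;0 0.4845 0.1145 0.0065 -1.013;0 0.4845 0.1145 0.0065 -1.013;0 0.4845 0.1145 0.0065 -1.013;0 0.4845 0.1145 0.0065 -1.013;0 0.4845 0.1145 0.0065 -1.013;0 0.4845 0.1145 0.0065 -1.013",
)

```text
time: 7.7
tool_pos: [428.0, 227.9, 233.4]
tool_rot: [-0.001, 0.091, 0.996, -0.001]
wrist_force: [-0.6, -1.0, -0.4]
finger_gap: 85.9
grasp_force: 0.0
```

```bash
python3 - <<'E'
from h import *
go((429,227.5,107),1.386)
c=snap('wrist','w3.png'); print(pix(c,[[429,228,145],[429,228,78],[429,228,8]]))
E
```

```text
pos [428.  227.9 233.4] hd 1.3882 tz [-0.0015 -0.0028 -1.    ] shift [-0.0012  0.0002  0.1264] turn 0.0022 t 7.7 q [-1.22 -0.03  0.63  1.89  0.02  1.27  0.8 ]
[[278.35430106 219.37754301]
 [278.21828927 192.51294441]
 [278.12736006 174.55290885]]
```

View pics/w3.png

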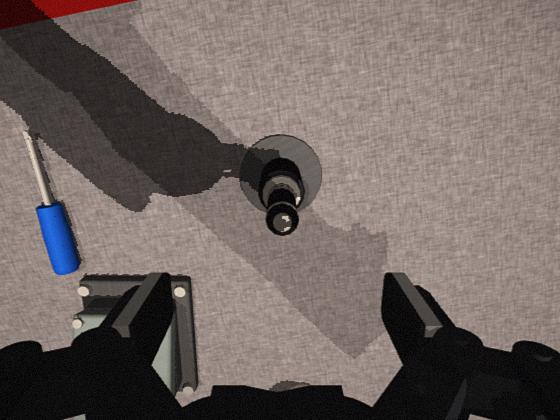

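The wrist view shows the probe button at (282,220) and the stand disc at (281,175). Both are a couple of pixels from my prediction.

```bash
python3 - <<'E'
from h import *
c=load('w3');print(ray(c,282,220.5,145),ray(c,281,175,8))
E
```

```text
[430.17764998 230.17356584 145.        ] [429.97418309 230.76183563   8.        ]
```

>>> send_rows(
  moves="0 -0.001 0.0015 0.03 0.002;0 -0.001 0.0015 0.06 0.002;0 -0.001 0.0015 0.09 0.002;0 -0.001 0.0015 0.11 0.002;0 -0.001 0.0015 0.126 0.002;0 -0.001 0.0015 0.126 0.002;0 -0.001 0.0015 0.126 0.002;255 -0.001 0.0015 0.126 0.002;255 -0.001 0.0015 0.126 0.002;255 -0.001 0.0015 0.126 0.002;255 -0.001 0.0015 0.126 0.002;255 -0.001 0.0015 0.126 0.002",
  newtons=20,
)

```text
time: 8.95
tool_pos: [430.2, 229.1, 109.1]
tool_rot: [0.0, 0.093, 0.996, 0.0]
wrist_force: [-0.1, 1.3, 2.3]
finger_gap: 21.3
grasp_force: 23.1
```

>>> send_rows(
  moves="255 0 0 0 0;255 0 0 0 0;255 0 0 0 0;255 0 0 0 0",
)

```text
time: 9.35
tool_pos: [430.2, 229.1, 109.1]
tool_rot: [0.0, 0.093, 0.996, 0.0]
wrist_force: [-1.2, 1.4, 6.2]
finger_gap: 21.4
grasp_force: 23.4
```

```bash
python3 - <<'E'
from h import *
go((429.5,229,142),1.386)
E
```

```text
pos [430.2 229.1 109.1] hd 1.3841 tz [ 3.e-04  3.e-04 -1.e+00] shift [ 0.0007 -0.0002 -0.0329] turn -0.0019 t 9.35 q [-1.19  0.13  0.65  2.04 -0.09  1.    0.9 ]
```

>>> send_rows(
  moves="255 0 0 -0.012 0;255 0 0 -0.024 0;255 0 0 -0.035 0;255 0 0 -0.035 0;255 0.005 0 -0.035 0;255 0.01 0 -0.035 0;255 0.015 0 -0.035 0;255 0.02 0 -0.035 0;255 0.025 0 -0.035 0;255 0.025 0 -0.035 0",
)

```text
time: 10.35
tool_pos: [404.8, 233.7, 143.8]
tool_rot: [-0.0, 0.093, 0.996, -0.0]
wrist_force: [2.0, 0.3, 0.2]
finger_gap: 21.2
grasp_force: 23.1
```

```bash
python3 - <<'E'
from h import *
go((429.5,229,142),1.386)
snap('side','s2.png'); snap('wrist','w4.png')
a=cv2.imread('pics/s2.png')[270:410,280:420]; b=cv2.imread('pics/w4.png')[100:400,180:380]
cv2.imwrite('pics/c3.png',np.hstack([cv2.resize(a,(420,420),interpolation=2),cv2.resize(b,(280,420),interpolation=2)]))
E
```

```text
pos [404.8 233.7 143.8] hd 1.3847 tz [-4.e-04  0.e+00 -1.e+00] shift [-0.0252 -0.0001  0.0017] turn -0.0013 t 10.35 q [-1.23  0.03  0.63  2.04 -0.02  1.08  0.79]
```

View pics/c3.png

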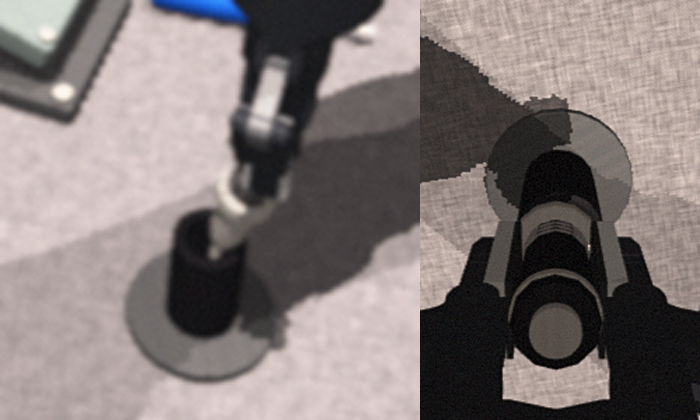

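The crops show the probe leaning in the bore, still gripped: in the wrist view the button centre is near (277,337), and in the side view the tip is near (351,353). I'll compare the lean with a projected model.

```bash
cat >> h.py <<'E'
def overlay(f,cam,th,goff=47,out=None,box=None,k=3,phi=0.0):
    "draw probe outlines for lean th towards tool +x on picture f"
    s=r.sense(); M=q2R(s['tool_rot']); G=s['tool_pos']-8*M[:,2]
    a=np.sin(th)*M[:,0]-np.cos(th)*M[:,2]; e1=np.cos(th)*M[:,0]+np.sin(th)*M[:,2]; e2=M[:,1]
    im=cv2.imread('pics/'+f+'.png'); u,v,w,h=box; im=cv2.resize(im[v:v+h,u:u+w],None,fx=k,fy=k,interpolation=2)
    c=load(f); t=np.linspace(0,2*np.pi,40)
    for z,rad in ((75,8),(72,11),(8,16),(0,16),(-54,.5)):
        P=[G+(z-goff)*a+rad*(np.cos(x)*e1+np.sin(x)*e2) for x in t]
        q=((pix(c,P)-[u,v]+.5)*k).astype(np.int32); cv2.polylines(im,[q],True,(0,0,255),1)
    return im
E
python3 - <<'E'
from h import *
R_=[]
for th in (.15,.22,.3):
    R_.append(np.vstack([overlay('s2','side',th,box=(300,285,100,95),k=2.6),overlay('w4','wrist',th,box=(215,190,130,170),k=2)]))
cv2.imwrite('pics/c4.png',np.hstack(R_)); print(R_[0].shape)
E
```

```text
(587, 260, 3)
```

View pics/c4.png

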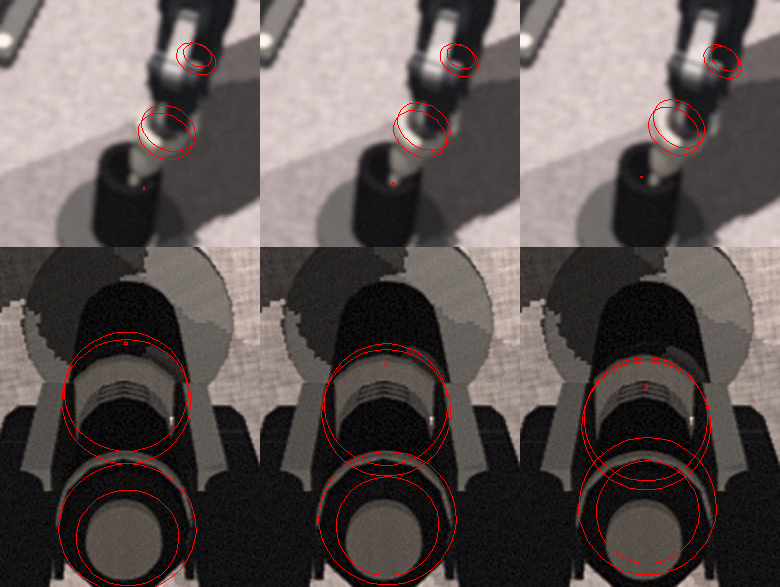

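>>> send_rows(
  moves="255 0.003 0 0 0;255 0.006 0 0 0;255 0.009 0 0 0;255 0.009 0 0 0;255 0.009 0 0 0",
)

```text
time: 10.95
tool_pos: [396.4, 235.2, 143.9]
tool_rot: [-0.0, 0.093, 0.996, -0.0]
wrist_force: [0.9, 1.1, 0.9]
finger_gap: 21.5
grasp_force: 23.3
```

>>> send_rows(
  moves="255 0 0 0 0;255 0 0 0 0;255 -0.003 0 0 0;255 -0.003 0 -0.03 0;255 -0.003 0 -0.06 0;255 -0.003 0 -0.09 0;255 -0.003 0 -0.09 0;255 -0.003 0 -0.09 0",
  newtons=60,
)

```text
time: 11.75
tool_pos: [399.4, 234.7, 233.6]
tool_rot: [-0.0, 0.093, 0.996, 0.0]
wrist_force: [0.3, -0.5, -1.6]
finger_gap: 20.9
grasp_force: 58.9
```

```bash
python3 - <<'E'
from h import *
go((429.5,229,142),1.386)
for n in('side','top','wrist'): snap(n,n+'3.png')
s=r.sense();M=q2R(s['tool_rot']);G=s['tool_pos']-8*M[:,2]
def im(f,b,k):
    return overlay(f,'',.3,box=b,k=k)
for f in('side3','top3'): print(f,pix(load(f),G))
u,v=pix(load('side3'),G)[0].astype(int);a=overlay('side3','',.3,box=(u-50,v-40,100,100),k=4)
a0=cv2.resize(cv2.imread('pics/side3.png')[v-40:v+60,u-50:u+50],(400,400),interpolation=2)
print(u-50,v-40)
cv2.imwrite('pics/c5.png',np.hstack([a,a0]))
E
```

```text
pos [399.4 234.7 233.6] hd 1.3841 tz [-4.e-04  4.e-04 -1.e+00] shift [-0.0306 -0.      0.0916] turn -0.0019 t 11.75 q [-1.26 -0.09  0.6   1.94  0.05  1.28  0.72]
side3 [[382.06797295 275.04408621]]
top3 [[136.53112185 277.50360228]]
332 235
```

View pics/c5.png

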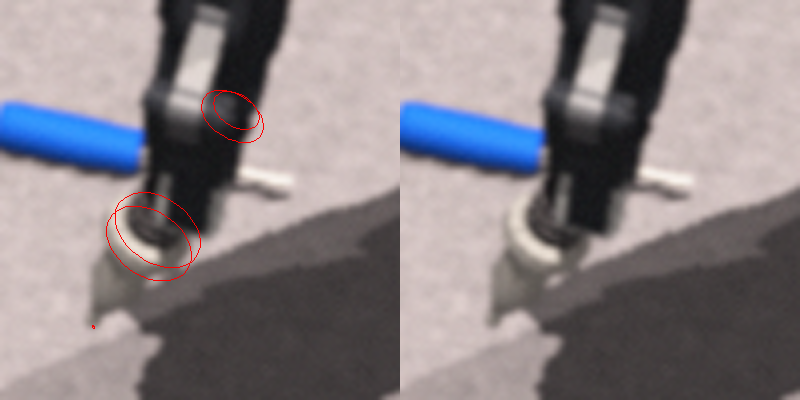

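The overlay at 0.30 rad falls on the probe: collar within about 1 px, tip at crop (93,326) for both. So the lean is about right. I'll hover beside the ring next.

```bash
python3 - <<'E'
from h import *
go((546,119.7,200),1.386)
E
```

```text
pos [398.9 234.2 232.5] hd 1.384 tz [-0.0018 -0.0017 -1.    ] shift [-0.1658 -0.0851  0.0325] turn -0.002 t 11.9 q [-1.26 -0.08  0.6   1.94  0.05  1.28  0.72]
```

>>> send_rows(
  moves="255 -0.03 -0.015 0.005 -0.002;255 -0.06 -0.03 0.01 -0.002;255 -0.1 -0.05 0.02 -0.002;255 -0.135 -0.07 0.027 -0.002;255 -0.166 -0.085 0.0325 -0.002;255 -0.166 -0.085 0.0325 -0.002;255 -0.166 -0.085 0.0325 -0.002",
)

```text
time: 12.6
tool_pos: [546.6, 119.3, 199.9]
tool_rot: [-0.001, 0.093, 0.996, -0.001]
wrist_force: [-0.3, 0.4, -1.9]
finger_gap: 20.9
grasp_force: 59.0
```

```bash
python3 - <<'E'
from h import *
go((546,119.7,200),1.386)
c=snap('wrist','w5.png'); snap('side','s5.png')
p=pix(c,[576,53,68])[0]; print('pred',p)
g=cv2.cvtColor(cv2.imread('pics/w5.png'),6); u,v=p.astype(int)
h=45; w=g[max(0,v-h):v+h,max(0,u-h):u+h]; print(w.shape,np.percentile(w,[5,50,80,90,95,99]))
for th in (np.percentile(w,88),150,180):
    n,l,st,ce=cv2.connectedComponentsWithStats((w>th).astype(np.uint8))
    for i in range(1,n):
        if st[i,4]>60:
            q=ce[i]+[max(0,u-h),max(0,v-h)]; bb=st[i]; qb=np.array([bb[0]+(bb[2]-1)/2+max(0,u-h),bb[1]+(bb[3]-1)/2+max(0,v-h)])
            print(round(th),st[i],qb,q.round(1),ray(c,*qb,68).round(1))
E
```

```text
pos [546.6 119.3 199.9] hd 1.3839 tz [-0.0022 -0.0022 -1.    ] shift [ 0.0006  0.0003 -0.0001] turn -0.0021 t 12.6 q [-1.01  0.22  0.82  1.78 -0.17  1.22  1.25]
pred [202.3950131  249.38962909]
(90, 90) [ 53.95 178.   185.   190.   254.   255.  ]
188 [  0  13  10  30 234] [161.5 231.5] [160.9 231.9] [555.4  25.3  68. ]
188 [ 29  32  36  35 490] [203.5 253. ] [204.  252.9] [579.2  53.1  68. ]
150 [   0   12   90   78 4907] [201.5 254.5] [195.7 256.5] [580.2  51.2  68. ]
180 [   0   12   89   76 3188] [201.  253.5] [201.2 250. ] [579.2  51.   68. ]
```

```bash
python3 - <<'E'
from h import *
go((542.8,59.6,173.6),1.386)
E
```

```text
pos [546.1 121.  200.7] hd 1.3869 tz [-1.4e-03 -3.0e-04 -1.0e+00] shift [-0.0081 -0.061   0.0271] turn 0.0009 t 12.7 q [-1.01  0.22  0.82  1.78 -0.17  1.22  1.25]
```

>>> send_rows(
  moves="255 -0.002 -0.015 0.006 0;255 -0.004 -0.03 0.013 0;255 -0.006 -0.045 0.02 0;255 -0.008 -0.061 0.027 0;255 -0.008 -0.061 0.027 0;255 -0.008 -0.061 0.027 0",
)

```text
time: 13.3
tool_pos: [543.3, 58.2, 174.2]
tool_rot: [-0.0, 0.093, 0.996, 0.0]
wrist_force: [0.5, 0.6, -1.0]
finger_gap: 20.4
grasp_force: 59.0
```

```bash
python3 - <<'E'
from h import *
go((542.8,59.6,173.6),1.386)
for n in('side','top'): snap(n,n+'6.png')
s=r.sense();M=q2R(s['tool_rot']);G=s['tool_pos']-8*M[:,2]
A=[]
for f,b in(('side6',(255,205,75,75)),('top6',(210,175,75,75))):
    for th in(.27,.3): print(f,th,'tip',pix(load(f),G-101*(np.sin(th)*M[:,0]-np.cos(th)*M[:,2])),'spot',pix(load(f),[578,53,67]))
    A.append(cv2.resize(cv2.imread('pics/'+f+'.png')[b[1]:b[1]+75,b[0]:b[0]+75],(400,400),interpolation=2))
A[1]=cv2.convertScaleAbs(A[1],alpha=1.6)
cv2.imwrite('pics/c6.png',np.hstack(A))
E
```

```text
pos [543.3  58.2 174.2] hd 1.3845 tz [-3.e-04  4.e-04 -1.e+00] shift [0.0008 0.0013 0.0006] turn -0.0015 t 13.3 q [-0.93  0.22  0.85  1.84 -0.18  1.16  1.36]
side6 0.27 tip [[285.65394844 255.93981277]] spot [[281.84518831 261.89698607]]
side6 0.3 tip [[284.24363806 255.21257709]] spot [[281.84518831 261.89698607]]
top6 0.27 tip [[237.20556751 209.41002105]] spot [[238.78461547 207.56622536]]
top6 0.3 tip [[237.43358122 208.21017616]] spot [[238.78461547 207.56622536]]
```

View pics/c6.png

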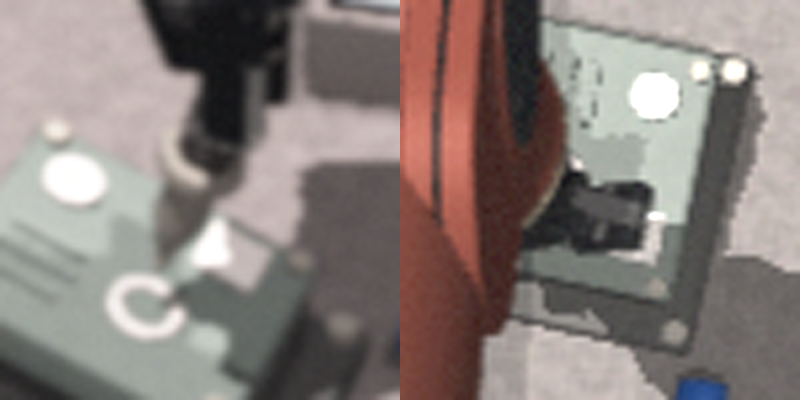

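The side crop shows the tip near (286,255), about 20 mm off the ring centre (282,262) and directed into it. The top view is hidden by the arm. I'll check the lean numerically from the nose's edges.

```bash
python3 - <<'E'
from h import *
np.set_printoptions(linewidth=200)
g=lambda f:cv2.imread(f'pics/{f}.png').astype(int)
a,b=g('side3').sum(2)//3,g('side0').sum(2)//3
print('cols 350..375')
for v in range(296,320,2): print(v,a[v,350:376])
a=g('side6').sum(2)//3
print('cols 278..302')
for v in range(240,264,2): print(v,a[v,278:302], )
E
```

```text
cols 350..375
296 [204 204 202 203 198 195 192 179 154 141 144 160 182 204 218 220 208 183 151 124  97  72  46  43  52  62]
298 [201 201 198 192 191 187 176 151 116 102 113 128 137 152 177 195 209 216 220 219 204 162 108  86  90  91]
300 [197 197 194 190 182 168 149 131 119 103  94 100 114 122 128 130 141 155 166 170 170 147 113  96  93  95]
302 [195 197 195 188 170 143 130 128 130 116  98  88  90  94  97 104 109 109 108 103 101 101 101 101  95  98]
304 [196 197 196 191 169 142 128 129 130 124 110  99  95  94  92  90  90  92 105 132 153 153 133 112 102  95]
306 [187 187 188 183 162 138 128 125 127 122 117 112 108 101  92  89  88  96 116 130 130 118 105  97  95  96]
308 [188 186 188 185 161 134 120 119 118 113 110 107 104  94  90  88  86  90  94  95  97  97  97  99  99 100]
310 [194 193 195 188 159 124 105 106 104 101 100  97  93  89  86  86  88  90  93  94  95  95  95  96  96  92]
312 [198 196 194 179 148 110  92  92  98 106 121 135 132 116 102  94  94  96  96  97  98  97  95  87  80  73]
314 [194 196 188 165 142 118 114 141 173 188 194 201 197 183 157 123  98  92  89  85  81  75  70
[... 771 characters left out ...]
162 163 159 146 118  97  89  88  92 106 138 178 229 252 255 255 250 222 192 188 182 177]
252 [162 162 162 165 160 152 127 101  95 114 142 175 202 237 254 255 255 255 255 245 213 189 188 189]
254 [162 162 162 163 162 156 140 123 126 148 168 186 202 225 240 244 243 240 237 222 199 189 188 187]
256 [193 200 203 202 197 187 174 164 162 161 170 179 181 170 146 123 123 137 158 173 182 188 189 187]
258 [233 226 222 219 222 232 238 231 200 161 130 113 109 105 102 100 100  99  99 105 122 146 162 169]
260 [187 165 163 162 163 171 181 181 160 122  95  90  95  98 100  98 102 101  98  98  99 101 106 108]
262 [198 168 162 161 163 162 152 138 135 157 161 134 108  99 101 100 100 100 100 100 101 101 101  99]
```

```bash
python3 - <<'E'
from h import *
s=r.sense();M=q2R(s['tool_rot']);G=s['tool_pos']-8*M[:,2];c=load('side6')
for th in (.2,.25,.3,.35):
    a=np.sin(th)*M[:,0]-np.cos(th)*M[:,2]; p=pix(c,[G-101*a,G-66*a]); d=p[1]-p[0]; print(th,p.round(1).tolist(),np.arctan2(d[0],-d[1]))
n=np.array([-.2905,.0544,.9553]);p=pix(c,[[578,53,66],np.array([578,53,66])+35*n]);d=p[1]-p[0];print(np.arctan2(d[0],-d[1]))
go((0,0,0))
E
```

```text
0.2 [[289.0, 257.5], [292.6, 244.7]] 0.2722201961958116
0.25 [[286.6, 256.4], [291.0, 244.0]] 0.3374197111051214
0.3 [[284.2, 255.2], [289.4, 243.2]] 0.4034929049571694
0.35 [[281.9, 253.9], [287.8, 242.3]] 0.47020701515001223
0.40426898235300407
pos [543.7  59.4 174.5] hd 1.3864 tz [ 3.e-04  5.e-04 -1.e+00] shift [ 0.5236 -0.1581  0.1743] turn 0 t 13.4 q [-0.93  0.22  0.85  1.84 -0.18  1.16  1.36]
```

```bash
python3 - <<'E'
from h import *
np.set_printoptions(linewidth=220)
s=r.sense();M=q2R(s['tool_rot']);G=s['tool_pos']-8*M[:,2];c=snap('wrist','w6.png')
g=cv2.imread('pics/w6.png').sum(2)/3
for v in range(230,400,20): print(v,g[v:v+20,274:281].mean(1).astype(int))
for th in (.2,.25,.3,.35):
    a=np.sin(th)*M[:,0]-np.cos(th)*M[:,2]; e=np.cos(th)*M[:,0]+np.sin(th)*M[:,2]
    P=[G+(z-47)*a+k*e for z,k in((75,0),(75,-6),(75,6),(72,-11),(72,11),(8,-16),(0,-16),(8,-11))]
    print(th,pix(c,P).round(1)[:,1], pix(c,P)[0,0].round(1))
E
```

```text
230 [170 156 153 155 158 158 117  68 138 251 252 252 254 236 153 143 146 147 148 148]
250 [150 109  59  61  77  83  88  86  87  87  86  86  88  76  49  54  54  53  55  52]
270 [15  8  8 12  9  7  9  8 11  9  8 11  8 11 10  8  7  6 16 57]
290 [60 81 50 13  7  9  9 12 18 16 16 17 20 16 19 18 19 16 17 14]
310 [16 39 56 58 70 78 78 78 75 78 78 78 78 76 77 77 75 75 76 77]
330 [76 76 78 77 77 77 77 76 75 76 77 74 75 75 75 75 75 76 76 75]
350 [ 78  70  19   7  11   9   9  14   6   5  59 166 162 163 165 163 155 154 156 148]
370 [151 150 153 155 152 153 151 156 159 157 156 161 162 163 162 166 160 158 160 160]
390 [163 107  25  10  16  17  16  13  15  13  16  15  14  16  15  15  14  18  14  14]
0.2 [330.8 349.2 312.2 359.4 293.2 302.1 296.6 292.4] 278.4
0.25 [326.4 345.3 307.4 356.5 288.8 306.5 301.5 296.6] 278.4
0.3 [322.  341.3 302.7 353.4 284.5 310.9 306.4 300.8] 278.4
0.35 [317.4 337.  297.9 350.1 280.2 315.3 311.4 305. ] 278.4
```

```bash
python3 - <<'E'
from h import *
from scipy.optimize import least_squares
s=r.sense();M=q2R(s['tool_rot']);G=s['tool_pos']-8*M[:,2];c=load('w6')
def rows(th,dx=0,go=47):
    a=np.sin(th)*M[:,0]-np.cos(th)*M[:,2]; e=np.cos(th)*M[:,0]+np.sin(th)*M[:,2]
    return pix(c,[G+dx*M[:,0]+(z-go)*a+k*e for z,k in((75,0),(72,-11),(0,16),(8,16),(8,11))])[:,1]
for th in (.2,.25,.3,.35): print(th,rows(th).round(1))
obs=np.array([331.5,359.7,251,263.5,269.5])
for sel in([0,1,2,4],[0,1,3,4],[0,1,2,3,4],[0,4],[0,2]):
    for go in (45,47,49):
        f=least_squares(lambda p:(rows(p[0],p[1],go)-obs)[sel],[.25,0]); print(sel,go,f.x.round(3),f.fun.round(1))
E
```

```text
0.2 [330.8 359.4 236.1 239.1 249.1]
0.25 [326.4 356.5 240.4 242.7 252.8]
0.3 [322.  353.4 244.7 246.4 256.5]
0.35 [317.4 350.1 249.1 250.2 260.3]
[0, 1, 2, 4] 45 [ 0.336 -3.303] [-1.8  2.4  3.1 -3.7]
[0, 1, 2, 4] 47 [ 0.329 -3.906] [-1.4  2.   3.1 -3.7]
[0, 1, 2, 4] 49 [ 0.321 -4.544] [-1.1  1.5  3.2 -3.7]
[0, 1, 3, 4] 45 [ 0.379 -4.65 ] [-2.3  2.7 -2.3  1.9]
[0, 1, 3, 4] 47 [ 0.372 -5.155] [-2.   2.3 -2.2  1.9]
[0, 1, 3, 4] 49 [ 0.365 -5.693] [-1.6  1.9 -2.1  1.8]
[0, 1, 2, 3, 4] 45 [ 0.355 -3.933] [-1.9  2.7  5.8 -5.4 -1.2]
[0, 1, 2, 3, 4] 47 [ 0.347 -4.49 ] [-1.5  2.3  5.8 -5.3 -1.2]
[0, 1, 2, 3, 4] 49 [ 0.34  -5.082] [-1.1  1.9  5.7 -5.2 -1.3]
[0, 4] 45 [ 0.355 -4.6  ] [-0.  0.]
[0, 4] 47 [ 0.349 -5.101] [ 0. -0.]
[0, 4] 49 [ 0.343 -5.627] [0. 0.]
[0, 2] 45 [ 0.307 -2.925] [-0.  0.]
[0, 2] 47 [ 0.301 -3.504] [0. 0.]
[0, 2] 49 [ 0.294 -4.114] [0. 0.]
```

>>> send_rows(
  moves="255 -0.0013 0 0.004 0;255 -0.0026 0 0.008 0;255 -0.004 0 0.012 0;255 -0.005 0 0.015 0;255 -0.005 0 0.015 0;255 -0.005 0 0.015 0",
)

```text
time: 14.05
tool_pos: [548.5, 57.8, 159.2]
tool_rot: [-0.0, 0.092, 0.996, -0.0]
wrist_force: [0.9, -0.3, -1.9]
finger_gap: 20.7
grasp_force: 59.0
```

```bash
cat > f.py <<'E'
from h import *
go((543.3,59.6,174)); F=[]
for i in range(6):
    F.append(r.sense()['wrist_force']); viewer.camera('side')
print(np.mean(F,0).round(2),np.std(F,0).round(2))
E
python3 f.py
```

```text
pos [548.5  57.8 159.2] hd 1.3858 tz [-3.e-04 -3.e-04 -1.e+00] shift [ 0.0054  0.0008 -0.0148] turn 0 t 14.05 q [-0.91  0.25  0.84  1.85 -0.2   1.14  1.39]
[ 0.53 -0.23 -1.32] [0.57 0.47 0.59]
```

>>> send_rows(
  moves="255 -0.0005 0.0005 0.002 0;255 -0.001 0.0005 0.004 0;255 -0.0015 0.0005 0.006 0;255 -0.0015 0.0005 0.006 0;255 -0.0015 0.0005 0.006 0",
)

```text
time: 14.85
tool_pos: [550.2, 58.3, 153.4]
tool_rot: [0.0, 0.092, 0.996, 0.0]
wrist_force: [-0.5, 0.0, 1.2]
finger_gap: 20.1
grasp_force: 59.0
```

```bash
python3 f.py
```

```text
pos [550.2  58.3 153.4] hd 1.386 tz [ 2.e-04  1.e-04 -1.e+00] shift [ 0.007   0.     -0.0206] turn 0 t 14.85 q [-0.91  0.26  0.84  1.85 -0.21  1.13  1.4 ]
[-0.39  0.23  0.59] [0.57 0.37 0.69]
```

```bash
python3 - <<'E'
from h import *
np.set_printoptions(linewidth=220)
c=snap('side','s7.png'); a=cv2.imread('pics/s7.png').sum(2)//3; b=cv2.imread('pics/side0.png').sum(2)//3
print('cols 272..294 now')
for v in range(250,273): print(v,a[v,272:295])
print('before')
for v in range(254,273,2): print(v,b[v,272:295])
print(pix(c,[[578,53,66],[576.6,52,66]]))
E
```

```text
cols 272..294 now
250 [194 195 193 182 170 164 161 157 145 132 118 103  93  87  89  90  91  85  85  92 113 147 171]
251 [183 187 185 175 167 164 161 154 140 129 118 107  93  85  83  87  85  83  95 119 149 174 187]
252 [170 171 172 169 165 164 162 151 137 124 118 112  98  89  85  83  81  91 127 172 193 193 193]
253 [159 163 166 165 164 163 159 152 134 125 120 111 100  89  84  84  82 103 158 208 214 201 192]
254 [163 164 163 163 163 165 161 151 135 120 115 107  96  89  83  82  86 110 159 189 191 184 184]
255 [165 163 163 164 164 165 165 158 138 118 111 104  96  88  83  80  84 109 141 150 142 143 158]
256 [162 164 163 165 168 183 192 187 160 123 104 100  96  85  85  80  81  95 114 116 109 110 120]
257 [164 164 165 169 187 212 228 224 189 132  99  93  89  87  82  73  73  80  92 100 100 100 103]
258 [163 162 167 184 214 233 234 222 180 129  94  86  85  89  87  77  71  77  88  99 101 102 101]
259 [163 164 171 201 231 233 217 188 159 120  91  81  84  96 102  91  82  86  95 100 102 100 100]
260 [163 163 180 215 234 225 189 164 145 120  92  77  81  99 111 109 100  96 100 100 100 101  99]
261 
[... 1517 characters left out ...]
 174 180 197 225 242 243 229 196 182 177 178 177 177]
262 [174 177 195 233 246 242 214 183 176 175 177 175 174 181 220 244 245 227 192 181 177 180 179]
264 [178 174 176 196 232 244 242 230 204 185 179 176 179 190 226 244 244 226 192 180 178 180 179]
266 [175 175 176 176 179 202 230 242 246 245 241 236 237 242 244 238 208 178 174 176 177 178 179]
268 [176 176 176 176 175 174 177 181 189 201 206 203 197 190 181 175 175 176 175 176 177 176 178]
270 [178 177 178 178 176 177 176 175 175 175 174 174 175 175 177 175 176 178 175 177 176 175 178]
272 [173 174 177 178 176 177 176 177 176 177 177 175 175 176 176 176 177 177 177 178 177 178 178]
[[281.84695479 262.27987317]
 [282.66333405 262.03652425]]
```

The tip rests at about (284,262.5). The ring's inner floor is centred at (282.1,262.3), so the tip is inside but about 3 mm to the low side. I'll lift slightly, shift 3 mm up the slope and press.

>>> send_rows(
  moves="255 0.001 0 -0.0035 0;255 0.001 0 -0.0035 0;255 -0.002 0 -0.0044 0;255 -0.002 0 -0.0044 0;255 -0.0026 0 -0.002 0;255 -0.003 0 0 0;255 -0.0034 0 0.001 0;255 -0.0036 0 0.0015 0;255 -0.0036 0 0.0015 0",
)

```text
time: 16.1
tool_pos: [553.7, 57.4, 151.9]
tool_rot: [0.0, 0.092, 0.996, -0.0]
wrist_force: [0.5, -1.1, 2.4]
finger_gap: 20.8
grasp_force: 59.1
```

```bash
python3 f.py; python3 - <<'E'
from h import *
np.set_printoptions(linewidth=220)
c=snap('side','s8.png'); a=cv2.imread('pics/s8.png').sum(2)//3
for v in range(244,270): print(v,a[v,272:300])
E
```

```text
pos [553.7  57.4 151.9] hd 1.3859 tz [ 2.e-04 -1.e-04 -1.e+00] shift [ 0.0107  0.0002 -0.0221] turn 0 t 16.1 q [-0.9   0.27  0.84  1.84 -0.22  1.12  1.4 ]
[ 0.16 -0.59  2.05] [0.47 0.47 0.6 ]
244 [180 183 179 170 164 166 162 159 167 184 199 196 171 134  99  74  52  37  34  40  57  83 106 130 155 173 183 188]
245 [194 191 180 167 162 163 162 158 150 162 184 200 198 182 160 132  93  59  51  60  72  93 111 125 137 151 167 178]
246 [197 192 181 167 165 165 162 150 138 139 157 177 190 196 196 181 145  96  77  77  84  92 109 127 136 139 140 152]
247 [195 189 178 167 164 163 160 146 126 119 128 143 157 172 188 183 150 107  88  85  86  96 118 151 169 163 147 138]
248 [194 185 176 167 162 162 156 141 114 104 107 114 122 133 144 141 119  97  88  86  89 106 141 173 185 184 176 159]
249 [191 186 176 170 166 161 152 134 109  91  94  98 103 106 106 100  93  89  88  88  99 132 165 186 190 190 188 182]
250 [187 183 177 171 166 161 143 127 109  92  88  87  90  92  90  87  88  96  97  99 123 159 185 192 190 190 189 190]
251 [171 173 170 167 165 159 143 127 115 102  91  89  85  87  83  83 100 121 125 1
[... 1459 characters left out ...]
3 161 166 189 227 240 235 216 188 169 148 127 110 113 131 136 123 105  97 101 102 104 103 102 102 103 102 103]
265 [163 161 162 172 198 228 238 237 228 209 192 178 178 192 203 190 147 110 100 102 101 103 103 105 103 103 104 104]
266 [162 161 164 164 172 195 224 237 240 238 231 226 227 234 236 219 176 135 117 104 100 101 101 102 102 102 102 104]
267 [162 164 163 160 163 170 187 209 225 234 235 232 231 229 221 205 185 164 133 110  99 101 101 103 103 104 105 102]
268 [163 163 161 163 163 162 164 172 183 196 198 193 188 185 188 190 188 173 138 110 101 100  98 101 103 101 103 103]
269 [164 163 163 163 162 163 160 162 162 165 164 162 160 165 176 187 190 179 148 114 100  98 101 100 102 103 104 101]
```

```bash
python3 - <<'E'
from h import *
c=snap('wrist','w8.png');g=cv2.imread('pics/w8.png').sum(2)/3; h=cv2.imread('pics/w6.png').sum(2)/3
for v in range(240,370): 
    if v<280 or 300<v<320 or v>345: print(v,int(h[v,274:281].mean()),int(g[v,274:281].mean()),end='; ')
F=[]
for i in range(12): F.append(r.sense()['wrist_force']); viewer.camera('side')
m=np.mean(F,0);print('\n',m.round(2),(m-[.53,-.23,-1.32])@[-.2905,.0544,.9553]); print(r.sense()['time'])
E
```

```text
240 252 165; 241 252 149; 242 254 132; 243 236 90; 244 153 70; 245 143 72; 246 146 73; 247 147 72; 248 148 63; 249 148 62; 250 150 61; 251 109 59; 252 59 59; 253 61 68; 254 77 112; 255 83 138; 256 88 147; 257 86 150; 258 87 148; 259 87 148; 260 86 127; 261 86 90; 262 88 86; 263 76 85; 264 49 50; 265 54 62; 266 54 51; 267 53 59; 268 55 52; 269 52 62; 270 15 21; 271 8 7; 272 8 7; 273 12 8; 274 9 9; 275 7 7; 276 9 11; 277 8 12; 278 11 10; 279 9 10; 301 17 17; 302 20 18; 303 16 18; 304 19 18; 305 18 19; 306 19 18; 307 16 19; 308 17 19; 309 14 16; 310 16 17; 311 39 47; 312 56 59; 313 58 57; 314 70 78; 315 78 83; 316 78 79; 317 78 79; 318 75 78; 319 78 80; 346 75 78; 347 76 77; 348 76 78; 349 75 79; 350 78 80; 351 70 59; 352 19 16; 353 7 10; 354 11 10; 355 9 11; 356 9 9; 357 14 9; 358 6 6; 359 5 10; 360 59 76; 361 166 179; 362 162 169; 363 163 159; 364 165 153; 365 163 156; 366 155 153; 367 154 164; 368 156 169; 369 148 169; 
 [ 0.27 -0.85  2.24] 3.4431128953562866
17.1
```

```bash
python3 -c "
from rig import r
print(r.job_done())"
```

```text
the job is handed in; nothing more can be done
None
```

I turned the selector clockwise to its end position, drew the probe, and handed the job in still gripping it. The tip is inside the raised ring, pressed with about 3.4 N (roughly half way in), and the probe leans about 0.29 rad towards the fixture's -x, against the 0.30 rad that is square. The lean, the pressing force and the tip's place in the ring are estimates from the camera images and the wrist force; the judge's result was not shown.

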